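# Run down the wing screw of the upright vise

### The arm

A 6-joint arm with a two-finger parallel gripper is mounted at the origin on the work surface. World frame = base frame: x ahead of the robot, y to its left, z up, the work surface at z = 0. Lengths are in m, angles in rad, forces in N, time in s.
With the tool pointing down it reaches from about 0.4 to 0.825 m from the base axis. Payload 7 kg.
Tool frame: the origin (TCP) lies at the very end of the fingers, on their centre line; the grasp point (between the pads) lies 19 mm behind it; z points along the fingers, y is the line along which they close (so a half turn about z gives the same grasp; the last joint's range is limited). The gripper opens to 88 mm and grips with 3 to 60 N. Pads are 19 mm wide; open, the fingers measure 130 mm over their backs; the gripper's body (78 mm by 193 mm) begins 47 mm behind the grasp point.
Start: joints at [1.391, 0.359, 0.012, 0, -1.224, -0.288], TCP at [0.304, 0.602, 0.227] pointing down, gripper open.
Joint ranges: [-3.07, 3.07], [-1.43, 2.12], [-1.02, 1.25], [-3.03, 1.67], [-3.05, -0], [-3.03, 3.03]. Speed limits (rad/s): [2.39, 2.39, 3.01, 3.14, 3.14, 3.14].

### API

Orientations are given as [roll, pitch, yaw] about the fixed x, y, z axes, in that order (R = Rz(yaw) Ry(pitch) Rx(roll)).
In Python, from station import arm, vision gives the robot as it stands. The module is installed in compiled form; this text tells all that it offers.
- The arm moves only by the tool jog_arm, never from a script. Its argument "steps" is a list that holds one entry, the list of rows, each a list of 7 numbers: the closure in counts, from 0 (fully open) to 255 (shut), then the shift along the tool's x, y, z scaled (see below), then the turn, a rotation vector about the tool's x, y, z scaled (see below). In form: [[[grip, dx, dy, dz, rx, ry, rz], ...]]. A call has 1 to 8 rows; each row is the pose to reach, as a shift and turn from the pose commanded when the call began, along the tool's axes at that moment; what a row does not reach only later rows make up. The controller multiplies each number of a shift by 250 mm and each number of a turn by 45 degrees. A row lasts 1/10 s, in which the tool goes at most 50 mm and 8.59 degrees, less where a joint would pass 70% of its speed; a pose out of reach is approached as far as the arm can. A call with a number of a shift or a turn outside -1 to 1 is refused whole. A call with a gripper value outside its range is refused whole. The fingers move at their own pace and stop on an object; "newtons" is the grip in N (left out, the last holds). Time passes only in rows, so rows that repeat a pose let the fingers close. It gives the time, the measured TCP pose, the force, the opening and the grip force at its end, in the units of the state.
- arm.get_state(): the state, without advancing time (a new reading comes with each control period).
- vision.grab_frame(name): name is "scene" or "side" or "wrist"; returns a dict with "color" (384x512x3 uint8, red, green, blue), "vfov" (degrees; the focal length in pixels is half the picture's height over the tangent of half this angle, whatever the lens; pixels are square), "cx", "cy" (the principal point, pixels), "extrinsics" (4x4, takes a point from world to camera coordinates). Camera axes: x right, y down, z forward; pixel columns grow to the right and rows downward; lengths in m; the calibration is good to about 2 mm. A picture is of the moment at which its call begins. There is no depth.
- arm.job_done(): hands the job in; it is judged then, once.
The state is a dict: "t": time; "q": joint angles; "qd": joint speeds; "joint_efforts": joint torques, N m; "eef_pos": TCP position; "ee_rot": TCP orientation; "force": force on the tool from outside, world axes, zero at the start; "moment": the same for the moment, N m; "width": finger opening in m; "gripper_force": force on a finger pad.
Only numpy, scipy, OpenCV 4.12 (cv2) and the standard library are available. Lean on these libraries where they do the work, as an engineer would, in place of code of your own. Each camera call takes 0.05 s, during which the arm holds its last target. There are 200 camera calls.

### The job

The brass lens barrel stands loosely between the jaws of the small upright vise. Push the wings of the vise's screw round clockwise, seen from above, in repeated fingertip strokes until the jaw is fully home on the barrel and the screw will turn no further; do not force it past that. Leave the barrel and the tools lying around the vise where they are, and finish clear of everything.

Things in the scene. Friction and masses are not known exactly. Their poses are not given: they have to be found in the camera images.
- vise: Small dark cast-iron upright vise, bolted to the bench. Origin at bench level on the vertical screw axis; z up. Base plate x -50 to +50, y -53 to +97 mm, 18 mm thick. Column at y +58 to +88, 34 mm wide, up to z 167 mm. A lower arm (34 mm wide, round boss of radius 20 mm on the axis) reaches to the axis at z 98 to 118 mm, under the wings. Lower jaw's rubber top at z 34 mm.
- bridge_mid (a point): Middle of the vise's narrow bridge, above the wings: 14 mm wide in the vise's x, from the column along y to the axis, z 155 to 167 mm, ending in a bearing of radius 10 mm on the axis (top z 169 mm). This point is 40 mm from the axis towards +y, at z 161. A finger can sweep round the axis everywhere but across this bridge; there it must lift over it and begin a new stroke.
- wing (a joint): Turning of the wing screw, rad, growing clockwise seen from above (tightening). 12.0 is the hard stop: jaw home on the barrel. Starts between 2.9 and 6.04. At value q wing tip a points (12.0 - q) counter-clockwise (from above) from the vise's +x axis, tip b opposite. Slight friction (0.05 N m, 1.5 N at a wing); it stays where it is left. One turn lowers wings and jaw by 4 mm.
- wing_hub (a point): Centre of the steel wing screw's head, on the axis at mid-height of the wings (z 134 mm when home, 138 to 140 mm at the start). Hub radius 10 mm. Two opposite upright wings, 7 mm thick, 92 mm across both, each ending in a rounded ear of radius 11 mm centred 35 mm out (22 mm high there; 16 mm high nearer the hub).
- wing_tip_a (a point): Outer end of one wing, 46 mm from the axis, at mid-height.
- wing_tip_b (a point): Outer end of the opposite wing, 46 mm from the axis, at mid-height.
- barrel_centre (a point): Centre of the loose brass lens barrel (38 mm high, 54 mm across its upper rim) standing upright on the lower jaw, on the screw axis. Not to be touched.
- screwdriver_mid (a point): A point on the underside of the loose jeweler's screwdriver (140 mm long), lying on the bench. Bystander.
- spanner_mid (a point): Middle of the underside of the loose steel lens spanner (bar 110 mm long with two cross legs and pins, 18 mm high). Bystander.
- top_plate_mid (a point): Middle of the underside of the loose silver camera top plate (34 by 130 mm, 22 mm high). Bystander.
There are look-alikes about, which are no part of the job. Leave any orange look-alike of the part that bears barrel_centre alone.

How it is judged:
At the end, for the whole second after the job is handed in: The wing screw rests within 0.25 rad (about 14 degrees) of its stop, the barrel stands upright under the jaw within 12 mm of the screw axis, and screwdriver, spanner and top plate lie within 15 mm of where they were (value of joint wing above 11.75 rad and velocity of joint wing between -0.05 and 0.05 rad/s and horizontal distance between barrel_centre and wing_hub below 0.012 m and angle between barrel_centre's own z axis and vertical below 0.1 rad and distance of each of screwdriver_mid, spanner_mid, top_plate_mid from where it was at the start of the episode below 0.015 m); the robot touches nothing.
It fails at once if the wing screw is forced (more than 40 N between fingers and wings) (contact force between the fingers and wing above 40 N).
It fails at once if the barrel is shifted by more than 12 mm or lifted (distance of barrel_centre from where it was at the start of the episode above 0.012 m).
It fails at once if a tool or the top plate beside the vise is moved by more than 15 mm or lifted (distance of any of screwdriver_mid, spanner_mid, top_plate_mid from where it was at the start of the episode above 0.015 m).
It also fails if it takes over 54 s, if anything falls off the work surface, if the arm or the gripper's body presses on something with over 40 N, if the wrist force passes 120 N, or if a joint passes its speed limit or range.

## Working session

There is one attempt and no reset: what is moved stays moved. The work goes in short steps, Python scripts to look and compute and a tool call to move; the robot and the scene stay as the last step left them, time stands still between calls to the robot, and variables do not carry over. Pictures are saved under pics/ and viewed, at most 10 in all, crops included, and the job is handed in when it is done.

Besides the shell and the picture viewer there is one more tool, called after "Emit:" as name(argument=value, ...), one argument or row to a line, values as JSON. jog_arm: Moves the arm, as the interface text tells. Its arguments: {"type":"object","properties":{"steps":{"type":"array","items":{"type":"array","items":{"type":"array","items":{"type":"number"}}}},"newtons":{"type":"number"}},"required":["steps"]}

```bash
mkdir -p pics; python3 - <<'E'
from station import arm, vision
import cv2,numpy as np
s=arm.get_state();print(s)
for n in("scene","side"):
    f=vision.grab_frame(n);cv2.imwrite(f"pics/{n}0.png",cv2.resize(f["color"][:,:,::-1],(800,600)))
    np.save(f"pics/{n}0.npy",f,allow_pickle=True);print(n,f["vfov"],f["cx"],f["cy"],f["extrinsics"].round(4).tolist())
E
```

```text
{'t': 0.0, 'q': array([ 1.39110660e+00,  3.59384721e-01,  1.10331440e-02, -3.54340319e-04,
       -1.22409688e+00, -2.88093110e-01]), 'qd': array([-0.00175276, -0.00052269,  0.00154204, -0.00050732,  0.00061752,
       -0.00022541]), 'joint_efforts': array([ 1.89504637e-03, -5.82719493e+01,  2.93047714e+01,  6.99716493e+00,
        7.00741162e-03, -1.53486058e-04]), 'eef_pos': array([0.30416687, 0.60201958, 0.22561214]), 'ee_rot': array([ 3.13991397e+00, -1.50083572e-04, -4.67903393e-01]), 'force': array([0.09621552, 0.26010086, 0.27206128]), 'moment': array([ 0.00321407, -0.07786794, -0.01113351]), 'gripper_force': 0.0, 'width': 0.08731742506925728}
scene 48.98792661717874 251.84472822787558 189.6723381374235 [[0.8013, 0.5981, -0.0151, -0.4653], [0.4139, -0.5724, -0.7078, -0.1447], [-0.432, 0.5609, -0.7062, 1.139], [0.0, 0.0, 0.0, 1.0]]
side 57.070555505287565 253.35520652972 195.66839239733568 [[0.7573, -0.6531, -0.0027, -0.4378], [-0.4056, -0.4671, -0.7857, 0.3328], [0.5118, 0.5961, -0.6186, 0.4986], [0.0, 0.0, 0.0, 1.0]]
```

View pics/scene0.png

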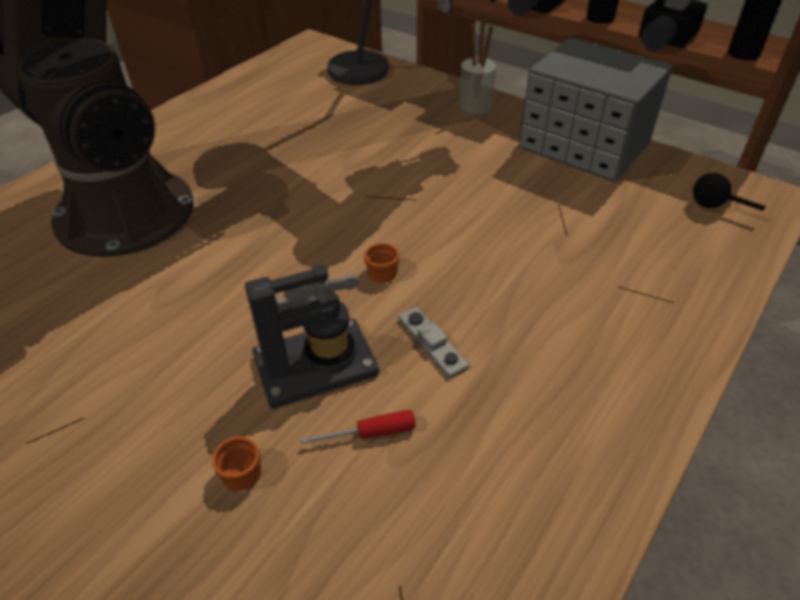

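View pics/side0.png

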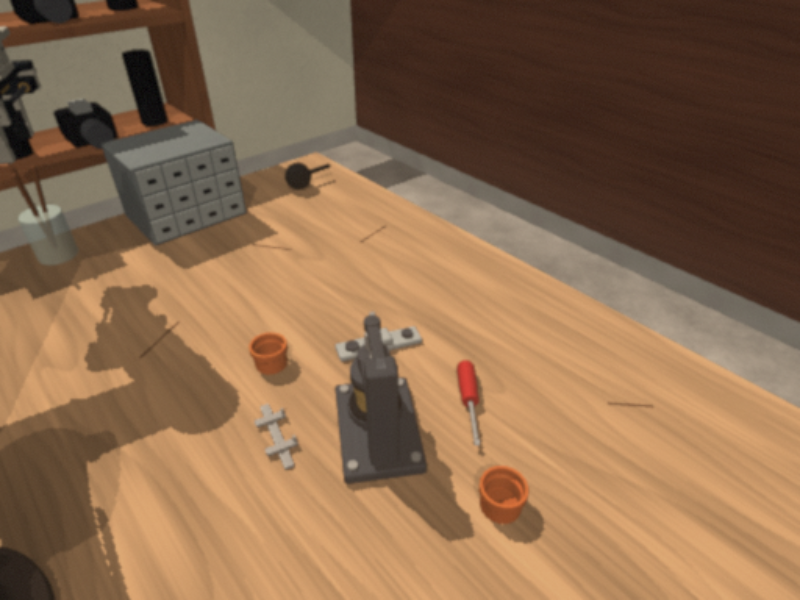

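The scene view shows the vise at about (315,340), with the bearing at (321,272) and the grey wings spanning (290,295)–(355,283). The screwdriver is at (360,430) and the top plate at (432,342). In the side view the bearing is at (372,322) and the spanner at (277,437). The barrel is the brass one in the vise, scene (327,340). The look-alikes are the orange pots at scene (381,262) and (237,462), which I'll leave alone.

```bash
cat > h.py <<'E'
import numpy as np,cv2
def load(n): return np.load(f"pics/{n}.npy",allow_pickle=True).item()
def ray(f,u,v):
    fl=192/np.tan(np.radians(f["vfov"])/2);E=f["extrinsics"];R=E[:3,:3]
    return -R.T@E[:3,3], R.T@np.array([(u-f["cx"])/fl,(v-f["cy"])/fl,1])
def plane(f,u,v,z):
    o,d=ray(f,u,v);return o+d*(z-o[2])/d[2]
def tri(f,a,g,b):
    (o,d),(p,e)=ray(f,*a),ray(g,*b);x=np.linalg.lstsq(np.c_[d,-e],p-o,rcond=None)[0]
    A,B=o+x[0]*d,p+x[1]*e;return (A+B)/2,np.linalg.norm(A-B)
def proj(f,P):
    fl=192/np.tan(np.radians(f["vfov"])/2);c=f["extrinsics"]@np.r_[P,1];return fl*c[:2]/c[2]+[f["cx"],f["cy"]]
E
python3 - <<'E'
from h import *
s,g=load("scene0"),load("side0");k=1.5625
for n,a,b in[("bearing",(321,270),(372,319))]:
    print(n,tri(s,np.array(a)/k,g,np.array(b)/k))
for n,f,pts in(("scene",s,[(377,373),(275,399),(253,357)]),("side",g,[(347,478),(425,471),(337,387),(405,380)])):
    for p in pts: print(n,p,plane(f,p[0]/k,p[1]/k,.018).round(4))
a=cv2.resize(s["color"][160:260,145:265,::-1],(480,400),interpolation=3)
b=cv2.resize(g["color"][190:315,195:285,::-1],(288,400),interpolation=3)
cv2.imwrite("pics/crop.png",np.hstack([a,b]))
E
```

```text
bearing (array([ 0.50685398, -0.04074427,  0.16777306]), np.float64(0.0018569925622589616))
scene (377, 373) [ 0.5779 -0.0318  0.018 ]
scene (275, 399) [ 0.4991 -0.1406  0.018 ]
scene (253, 357) [ 0.427 -0.108  0.018]
side (347, 478) [ 0.4141 -0.1037  0.018 ]
side (425, 471) [ 0.4887 -0.1558  0.018 ]
side (337, 387) [0.4898 0.0202 0.018 ]
side (405, 380) [ 0.5684 -0.0306  0.018 ]
```

View pics/crop.png

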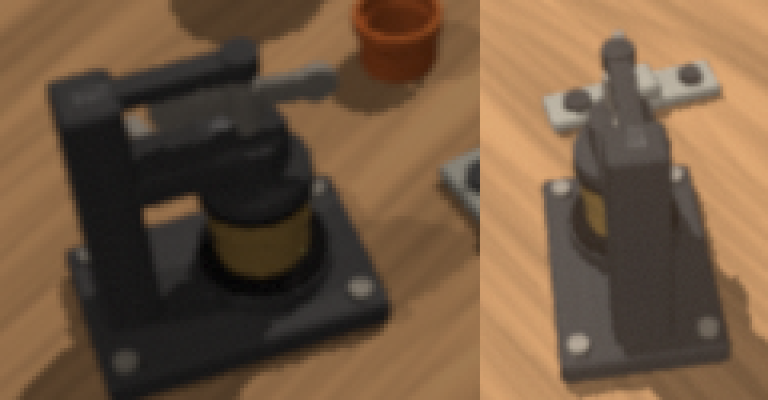

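```bash
python3 - <<'E'
from h import *
s,g=load("scene0"),load("side0")
A=np.array([.507,-.043]);yaw=np.radians(148.2)
R=np.array([[np.cos(yaw),np.sin(yaw)],[-np.sin(yaw),np.cos(yaw)]])
for c in[(337,80),(128,125),(148,105)]:
    P=plane(s,145+c[0]/4,160+c[1]/4,.139)[:2];v=R@(P-A);print(c,P,v,np.hypot(*v),np.degrees(np.arctan2(v[1],v[0])))
k=1.5625
# expected corner projections vs seen (check of vise pose)
for v,z in[((50,-53),18),((-50,-53),18),((-50,97),18),((50,97),18),((0,0),169),((0,88),167)]:
    P=np.r_[A+R.T@(np.array(v)/1000),z/1000];print(v,(proj(s,P)*k).round(),(proj(g,P)*k).round())
E
```

```text
(337, 80) [ 0.53396012 -0.00617429] [-0.00350769 -0.0455047 ] 0.04563969001118479 -94.4078757298785
(128, 125) [ 0.47386567 -0.08711805] [0.00491236 0.05495594] 0.05517504966209328 84.89206203318321
(148, 105) [ 0.47221761 -0.07186149] [0.01435257 0.04285795] 0.04519734406992264 71.48497655402548
(50, -53) [355. 318.] [335. 383.]
(-50, -53) [380. 369.] [407. 374.]
(-50, 97) [268. 405.] [429. 464.]
(50, 97) [251. 348.] [344. 476.]
(0, 0) [319. 271.] [373. 318.]
(0, 88) [246. 292.] [384. 374.]
```

```bash
python3 - <<'E'
from h import *
from scipy.optimize import least_squares
s,g=load("scene0"),load("side0");k=1.5625
o=[(s,-50,-53,18,377,371),(s,-50,97,18,275,398),(s,50,97,18,253,356),(g,50,97,18,346,477),(g,-50,97,18,425,470),(g,50,-53,18,336,388),(g,-50,-53,18,405,380),(s,0,0,169,321,270),(g,0,0,169,372,319)]
def pt(p,v):
    c,n=np.cos(p[2]),np.sin(p[2]);return np.r_[p[0]+c*v[0]/1e3-n*v[1]/1e3,p[1]+n*v[0]/1e3+c*v[1]/1e3,v[2]/1e3]
r=least_squares(lambda p:np.concatenate([proj(a[0],pt(p,a[1:4]))*k-a[4:] for a in o]),[.507,-.043,2.587],loss="soft_l1")
p=r.x;print(p,np.degrees(p[2]),r.fun.round(1))
c,n=np.cos(p[2]),np.sin(p[2]);R=np.array([[c,n],[-n,c]])
P=plane(s,145+337/4,160+80/4,.139)[:2];v=R@(P-p[:2]);print(v,np.degrees(np.arctan2(v[1],v[0])))
q=plane(s,190,98,.0)
from station import arm
st=arm.get_state();psi=st["ee_rot"][2];print("psi",np.degrees(psi))
for name,t in[("x+45",pt(p,(45,-5,0)))]:
    d=t[:2]-st["eef_pos"][:2];print(name,t,"tool dx,dy mm",1e3*(d@[np.cos(psi),np.sin(psi)]),1e3*(d@[np.sin(psi),-np.cos(psi)]),"turn",np.degrees(p[2]-np.pi-psi))
E
```

```text
[ 0.50534756 -0.04373443  2.57293946] 147.4185721348353 [ 1.6 -1.5 -8.8  5.7 -3.4 -8.7 -3.9 -0.4  2.1 -3.9 -1.2 -4.8  1.9 -4.4
 -3.   0.9  0.1  0.3]
[-0.00388367 -0.04705699] -94.71799357293173
psi -26.80725388696285
x+45 [ 0.47012183 -0.0152889   0.        ] tool dx,dy mm 426.5273464206657 476.18255164113486 turn -5.77417397820184
```

Emit:
jog_arm(
  steps=[
    [[255,0.85,0.94,0,0,0,0.125],[255,0.85,0.94,0,0,0,0.125],[255,0.85,0.94,0,0,0,0.125],[255,0.85,0.94,0,0,0,0.125],[255,0.85,0.94,0,0,0,0.125],[255,0.85,0.94,0,0,0,0.125],[255,0.85,0.94,0,0,0,0.125],[255,0.85,0.94,0,0,0,0.125]],
  ],
)

```text
t: 0.9
eef_pos: [0.3883, 0.2946, 0.2268]
ee_rot: [-3.141, 0.0, -0.569]
force: [-0.4, 0.5, -0.5]
width: 0.0293
gripper_force: 0.0
```

```bash
cat > go.py <<'E'
import sys,numpy as np
from station import arm
A=np.array([.506,-.0435]);yaw=np.radians(147.6)
s=arm.get_state();c,n=np.cos(yaw),np.sin(yaw);R=np.array([[c,n],[-n,c]])
v=1e3*R@(s["eef_pos"][:2]-A);w=[*v,1e3*s["eef_pos"][2]]
print("t %.1f"%s["t"],"vise-frame mm",np.round(w,1),"phi %.0f r %.0f"%(np.degrees(np.arctan2(v[1],v[0])),np.hypot(*v)),"psi",np.degrees(s["ee_rot"]).round(2),"F",s["force"].round(1),"F_vise",(R@s["force"][:2]).round(1),"Mz",s["moment"].round(2),"w",s["width"])
if len(sys.argv)>1:
    # targets x,y,z in vise mm -> shifts from current pose in tool units (tool x = -vise x, y=+vise y, z down)
    psi=s["ee_rot"][2];B=np.array([[np.cos(psi),np.sin(psi)],[np.sin(psi),-np.cos(psi)]])
    for a in sys.argv[1:]:
        t=np.array(eval(a),float);d=B@(R.T@(t[:2]-v));print(a,np.round(np.r_[d,w[2]-t[2]]/250,3))
E
python3 go.py 40,0,226
```

```text
t 0.9 vise-frame mm [ 280.5 -222.5  226.8] phi -38 r 358 psi [-1.7998e+02  1.0000e-02 -3.2580e+01] F [-0.4  0.5 -0.5] F_vise [ 0.6 -0.2] Mz [ 0.07 -0.03  0.02] w 0.029319901718192733
40,0,226 [0.965 0.887 0.003]
```

Emit:
jog_arm(
  steps=[
    [[255,0.965,0.887,0,0,0,0],[255,0.965,0.887,0,0,0,0],[255,0.965,0.887,0,0,0,0],[255,0.965,0.887,0,0,0,0],[255,0.965,0.887,0,0,0,0],[255,0.965,0.887,0,0,0,0],[255,0.965,0.887,0,0,0,0],[255,0.965,0.887,0,0,0,0]],
  ],
)

```text
t: 1.7
eef_pos: [0.4736, -0.0216, 0.2261]
ee_rot: [3.141, 0.0, -0.569]
force: [0.0, 0.2, 0.5]
width: 0.0003
gripper_force: 0.0
```

```bash
python3 go.py 40,0,180 40,0,127; python3 - <<'E'
from station import vision
import cv2,numpy as np
f=vision.grab_frame("wrist");h=vision.grab_frame("scene")
cv2.imwrite("pics/w1.png",np.hstack([f["color"],h["color"]])[:,:,::-1][:, :].copy() if 0 else cv2.resize(np.hstack([f["color"],cv2.resize(h["color"][100:292,100:356],(512,384))]),(800,300))[:,:,::-1])
E
```

```text
t 1.7 vise-frame mm [ 39.   -1.1 226.1] phi -2 r 39 psi [ 1.7994e+02  3.0000e-02 -3.2610e+01] F [0.  0.2 0.5] F_vise [ 0.1 -0.2] Mz [ 0.09  0.01 -0.02] w 0.0003473108654553856
40,0,180 [-0.004  0.004  0.184]
40,0,127 [-0.004  0.004  0.396]
```

View pics/w1.png

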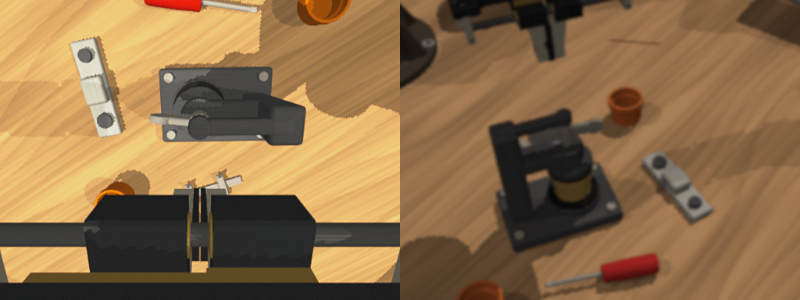

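The wrist view shows the bearing at (200,125) and the near wing pointing to (155,118), which is the vise's −y. The fingertip at scene crop (549,57) agrees with the kinematics. I'll go down on the vise's +x side.

Emit:
jog_arm(
  steps=[
    [[255,-0.004,0.004,0.18,0,0,0],[255,-0.004,0.004,0.28,0,0,0],[255,-0.004,0.004,0.39,0,0,0],[255,-0.004,0.004,0.39,0,0,0]],
  ],
)

```text
t: 2.2
eef_pos: [0.4691, -0.0192, 0.126]
ee_rot: [3.137, 0.004, -0.565]
force: [-0.9, 0.5, 0.3]
width: 0.0007
gripper_force: 0.0
```

```bash
python3 go.py 38,-6,127 33,-19,127 24.5,-29,127 13,-36,127 0,-38,127 -13,-36,127 -24.5,-29,127 -33,-19,127 -37.5,-6.5,127 -37.5,6.5,127 -33,19,127 -26,28,127
```

```text
t 2.2 vise-frame mm [ 44.2  -0.8 126. ] phi -1 r 44 psi [179.74   0.25 -32.36] F [-0.9  0.5  0.3] F_vise [1.  0.1] Mz [ 0.01  0.05 -0.01] w 0.0007109089853597811
38,-6,127 [ 0.025 -0.021 -0.004]
33,-19,127 [ 0.045 -0.073 -0.004]
24.5,-29,127 [ 0.079 -0.113 -0.004]
13,-36,127 [ 0.125 -0.141 -0.004]
0,-38,127 [ 0.177 -0.149 -0.004]
-13,-36,127 [ 0.229 -0.141 -0.004]
-24.5,-29,127 [ 0.275 -0.113 -0.004]
-33,-19,127 [ 0.309 -0.073 -0.004]
-37.5,-6.5,127 [ 0.327 -0.023 -0.004]
-37.5,6.5,127 [ 0.327  0.029 -0.004]
-33,19,127 [ 0.309  0.079 -0.004]
-26,28,127 [ 0.281  0.115 -0.004]
```

Emit:
jog_arm(
  steps=[
    [[255,0.008,-0.032,0,0,0,0],[255,0.02,-0.068,0,0,0,0],[255,0.04,-0.1,0,0,0,0],[255,0.064,-0.12,0,0,0,0],[255,0.092,-0.136,0,0,0,0],[255,0.124,-0.148,0,0,0,0],[255,0.148,-0.152,0,0,0,0],[255,0.16,-0.152,0,0,0,0]],
  ],
)

```text
t: 3.0
eef_pos: [0.5257, -0.0098, 0.1287]
ee_rot: [3.141, 0.001, -0.567]
force: [-2.6, 1.0, -0.2]
width: 0.0
gripper_force: 1.0
```

```bash
python3 go.py
```

```text
t 3.0 vise-frame mm [  1.5 -39.  128.7] phi -88 r 39 psi [ 1.7996e+02  5.0000e-02 -3.2470e+01] F [-2.6  1.  -0.2] F_vise [2.7 0.5] Mz [ 0.49  0.79 -0.05] w 1.5254259747889023e-05
```

Emit:
jog_arm(
  steps=[
    [[255,0.032,0.004,0,0,0,0],[255,0.064,0.014,0,0,0,0],[255,0.092,0.032,0,0,0,0],[255,0.116,0.054,0,0,0,0],[255,0.134,0.08,0,0,0,0],[255,0.146,0.112,0,0,0,0],[255,0.152,0.144,0,0,0,0],[255,0.15,0.176,0,0,0,0]],
  ],
)

```text
t: 3.8
eef_pos: [0.5336, -0.0673, 0.1293]
ee_rot: [-3.141, -0.001, -0.566]
force: [1.2, 1.4, 0.5]
width: 0.0006
gripper_force: 0.7
```

```bash
python3 go.py
```

```text
t 3.8 vise-frame mm [-36.1   5.3 129.3] phi 172 r 36 psi [-1.7998e+02 -4.0000e-02 -3.2430e+01] F [1.2 1.4 0.5] F_vise [-0.3 -1.8] Mz [ 0.54 -0.43  0.03] w 0.0006288024536172333
```

Emit:
jog_arm(
  steps=[
    [[255,-0.01,0.028,0,0,0,0],[255,-0.024,0.056,0,0,0,0],[255,-0.042,0.08,0,0,0,0],[255,-0.054,0.092,0,0,0,0],[255,-0.054,0.092,0,0,0,0],[255,-0.038,0.076,-0.1,0,0,0],[255,-0.038,0.076,-0.24,0,0,0],[255,-0.038,0.076,-0.24,0,0,0]],
  ],
)

```text
t: 4.6
eef_pos: [0.518, -0.0774, 0.1934]
ee_rot: [-3.138, -0.006, -0.565]
force: [-0.2, -0.3, -0.4]
width: 0.0007
gripper_force: 0.0
```

```bash
python3 go.py 38,0,188; python3 - <<'E'
from station import vision
import cv2,numpy as np
f=vision.grab_frame("wrist");h=vision.grab_frame("scene")
cv2.imwrite("pics/w2.png",cv2.resize(np.hstack([f["color"],cv2.resize(h["color"][100:292,100:356],(512,384))]),(800,300))[:,:,::-1])
E
```

```text
t 4.6 vise-frame mm [-28.3  22.2 193.4] phi 142 r 36 psi [-179.81   -0.32  -32.36] F [-0.2 -0.3 -0.4] F_vise [-0.   0.3] Mz [ 0.04 -0.01 -0.03] w 0.000685768156100536
38,0,188 [-0.265 -0.089  0.022]
```

View pics/w2.png

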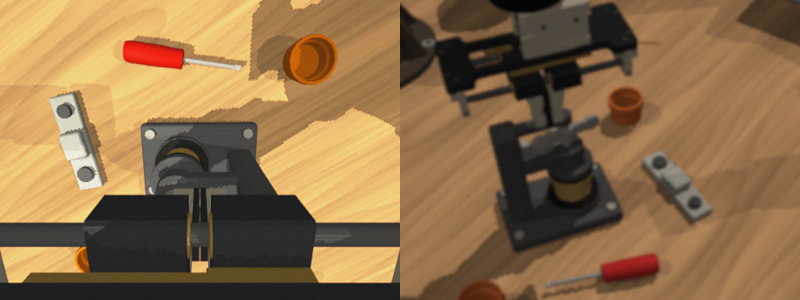

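The near wing tip is now at scene crop (597,120), turned about 160° since the start, and nothing else has moved. I'll start stroke 2.

Emit:
jog_arm(
  steps=[
    [[255,-0.132,-0.05,0,0,0,0],[255,-0.264,-0.1,0,0,0,0],[255,-0.264,-0.1,0,0,0,0],[255,-0.264,-0.1,0.08,0,0,0],[255,-0.264,-0.1,0.16,0,0,0],[255,-0.264,-0.1,0.24,0,0,0],[255,-0.264,-0.1,0.24,0,0,0],[255,-0.264,-0.1,0.24,0,0,0]],
  ],
)

```text
t: 5.5
eef_pos: [0.4728, -0.0214, 0.1287]
ee_rot: [3.14, 0.001, -0.566]
force: [0.1, 0.7, -0.1]
width: 0.0003
gripper_force: 0.0
```

```bash
python3 go.py
```

```text
t 5.5 vise-frame mm [ 39.9  -0.9 128.7] phi -1 r 40 psi [ 1.7989e+02  6.0000e-02 -3.2420e+01] F [ 0.1  0.7 -0.1] F_vise [ 0.3 -0.6] Mz [ 0.06 -0.09 -0.  ] w 0.0003123889248134578
```

Emit:
jog_arm(
  steps=[
    [[255,0.008,-0.032,0,0,0,0],[255,0.02,-0.064,0,0,0,0],[255,0.04,-0.096,0,0,0,0],[255,0.064,-0.12,0,0,0,0],[255,0.092,-0.136,0,0,0,0],[255,0.124,-0.148,0,0,0,0],[255,0.148,-0.152,0,0,0,0],[255,0.16,-0.152,0,0,0,0]],
  ],
)

```text
t: 6.3
eef_pos: [0.5278, -0.0107, 0.1288]
ee_rot: [3.141, 0.0, -0.566]
force: [-2.1, 1.5, -0.3]
width: 0.0001
gripper_force: 0.9
```

Emit:
jog_arm(
  steps=[
    [[255,0.032,0.004,0,0,0,0],[255,0.064,0.014,0,0,0,0],[255,0.092,0.032,0,0,0,0],[255,0.116,0.054,0,0,0,0],[255,0.134,0.08,0,0,0,0],[255,0.146,0.112,0,0,0,0],[255,0.152,0.144,0,0,0,0],[255,0.15,0.176,0,0,0,0]],
  ],
)

```text
t: 7.1
eef_pos: [0.5353, -0.0684, 0.1292]
ee_rot: [-3.141, -0.001, -0.566]
force: [1.6, 1.2, 0.5]
width: 0.0006
gripper_force: 0.7
```

```bash
python3 go.py
```

```text
t 7.1 vise-frame mm [-38.    5.3 129.2] phi 172 r 38 psi [-1.7998e+02 -3.0000e-02 -3.2440e+01] F [1.6 1.2 0.5] F_vise [-0.7 -1.9] Mz [ 0.48 -0.42  0.  ] w 0.0006207827891845371
```

Emit:
jog_arm(
  steps=[
    [[255,-0.01,0.028,0,0,0,0],[255,-0.026,0.056,0,0,0,0],[255,-0.046,0.08,0,0,0,0],[255,-0.058,0.092,0,0,0,0],[255,-0.058,0.092,0,0,0,0],[255,-0.042,0.076,-0.1,0,0,0],[255,-0.042,0.076,-0.24,0,0,0],[255,-0.042,0.076,-0.24,0,0,0]],
  ],
)

```text
t: 7.9
eef_pos: [0.5188, -0.078, 0.1934]
ee_rot: [-3.138, -0.006, -0.565]
force: [-0.0, 0.4, 0.3]
width: 0.0006
gripper_force: 0.0
```

Emit:
jog_arm(
  steps=[
    [[255,-0.132,-0.05,0,0,0,0],[255,-0.264,-0.1,0,0,0,0],[255,-0.264,-0.1,0,0,0,0],[255,-0.264,-0.1,0.08,0,0,0],[255,-0.264,-0.1,0.16,0,0,0],[255,-0.264,-0.1,0.24,0,0,0],[255,-0.264,-0.1,0.24,0,0,0],[255,-0.264,-0.1,0.24,0,0,0]],
  ],
)

```text
t: 8.7
eef_pos: [0.474, -0.0218, 0.1292]
ee_rot: [3.14, 0.0, -0.566]
force: [0.4, 0.2, 0.1]
width: 0.0002
gripper_force: 0.0
```

```bash
python3 go.py; python3 - <<'E'
from station import vision
import cv2,numpy as np
f=vision.grab_frame("wrist");h=vision.grab_frame("scene")
cv2.imwrite("pics/w3.png",cv2.resize(np.hstack([f["color"],cv2.resize(h["color"][100:292,100:356],(512,384))]),(800,300))[:,:,::-1])
E
```

```text
t 8.7 vise-frame mm [ 38.6  -1.2 129.2] phi -2 r 39 psi [ 1.7994e+02  2.0000e-02 -3.2410e+01] F [0.4 0.2 0.1] F_vise [-0.3 -0.4] Mz [ 0.03 -0.03  0.  ] w 0.00017426596154600742
```

View pics/w3.png

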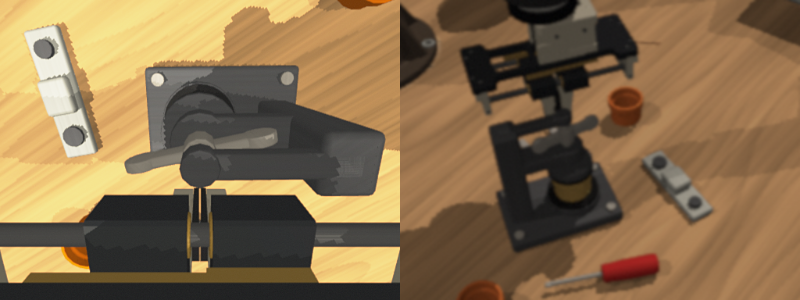

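Emit:
jog_arm(
  steps=[
    [[255,0.008,-0.032,0,0,0,0],[255,0.02,-0.064,0,0,0,0],[255,0.04,-0.096,0,0,0,0],[255,0.064,-0.12,0,0,0,0],[255,0.092,-0.136,0,0,0,0],[255,0.124,-0.148,0,0,0,0],[255,0.148,-0.152,0,0,0,0],[255,0.16,-0.152,0,0,0,0]],
  ],
)

```text
t: 9.6
eef_pos: [0.5287, -0.0112, 0.1288]
ee_rot: [3.141, 0.0, -0.566]
force: [-2.8, 0.8, -0.0]
width: 0.0003
gripper_force: 0.9
```

Emit:
jog_arm(
  steps=[
    [[255,0.032,0.004,0,0,0,0],[255,0.064,0.01,0,0,0,0],[255,0.092,0.016,0,0,0,0],[255,0.116,0.02,0,0,0,0],[255,0.136,0.024,0,0,0,0],[255,0.14,0.028,0,0,0,0],[255,0.14,0.028,0,0,0,0]],
  ],
)

```text
t: 10.3
eef_pos: [0.5543, -0.0359, 0.1292]
ee_rot: [-3.141, -0.001, -0.566]
force: [1.6, 0.3, 0.2]
width: 0.0005
gripper_force: 0.3
```

```bash
python3 go.py; python3 - <<'E'
from station import vision
import cv2,numpy as np
f=vision.grab_frame("wrist");h=vision.grab_frame("scene")
cv2.imwrite("pics/w4.png",cv2.resize(np.hstack([f["color"],cv2.resize(h["color"][130:250,130:290],(512,384))]),(800,300))[:,:,::-1])
E
```

```text
t 10.3 vise-frame mm [-36.7 -32.3 129.2] phi -139 r 49 psi [-1.7999e+02 -3.0000e-02 -3.2440e+01] F [1.6 0.3 0.2] F_vise [-1.2 -1. ] Mz [ 0.11 -0.27  0.03] w 0.0005142185518441685
```

View pics/w4.png

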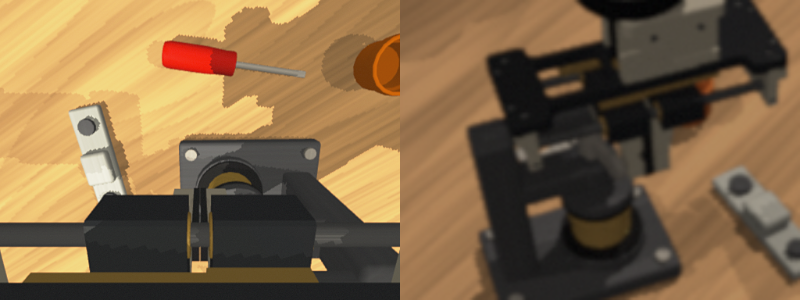

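Emit:
jog_arm(
  steps=[
    [[255,0,0.004,0,0,0,0],[255,0,0.008,0,0,0,0],[255,0,0.012,0,0,0,0],[255,0,0.016,0,0,0,0],[255,0,0.016,0,0,0,0]],
  ],
)

```text
t: 10.9
eef_pos: [0.5517, -0.0391, 0.1291]
ee_rot: [-3.142, -0.0, -0.566]
force: [0.9, 1.1, 0.4]
width: 0.0005
gripper_force: 0.6
```

```bash
python3 go.py
```

```text
t 10.9 vise-frame mm [-36.2 -28.2 129.1] phi -142 r 46 psi [-1.800e+02 -1.000e-02 -3.243e+01] F [0.9 1.1 0.4] F_vise [-0.1 -1.4] Mz [ 0.19 -0.52  0.03] w 0.00045030788781902657
```

Emit:
jog_arm(
  steps=[
    [[255,0,0.003,0,0,0,0],[255,0,0.006,0,0,0,0],[255,0,0.008,0,0,0,0],[255,0,0.008,0,0,0,0]],
  ],
)

```text
t: 11.3
eef_pos: [0.5506, -0.0408, 0.129]
ee_rot: [3.142, 0.0, -0.566]
force: [1.7, 0.7, 0.8]
width: 0.0003
gripper_force: 0.5
```

Emit:
jog_arm(
  steps=[
    [[255,0,0.002,0,0,0,0],[255,0,0.004,0,0,0,0],[255,0,0.004,0,0,0,0]],
  ],
)

```text
t: 11.6
eef_pos: [0.5501, -0.0416, 0.129]
ee_rot: [3.142, 0.0, -0.566]
force: [1.5, 1.0, 0.4]
width: 0.0005
gripper_force: 0.6
```

```bash
python3 go.py
```

```text
t 11.6 vise-frame mm [-36.2 -25.2 129. ] phi -145 r 44 psi [180.     0.   -32.43] F [1.5 1.  0.4] F_vise [-0.7 -1.6] Mz [ 0.14 -0.56  0.05] w 0.000502312634873097
```

Emit:
jog_arm(
  steps=[
    [[255,0,0.002,0,0,0,0],[255,0,0.004,0,0,0,0],[255,0,0.004,0,0,0,0]],
  ],
)

```text
t: 11.9
eef_pos: [0.5495, -0.0424, 0.129]
ee_rot: [3.142, 0.0, -0.566]
force: [1.3, 1.1, -0.0]
width: 0.0004
gripper_force: 0.5
```

```bash
python3 go.py
```

```text
t 11.9 vise-frame mm [-36.2 -24.2 129. ] phi -146 r 44 psi [180.     0.   -32.43] F [ 1.3  1.1 -0. ] F_vise [-0.5 -1.7] Mz [ 0.18 -0.53  0.01] w 0.0003972554439815304
```

Emit:
jog_arm(
  steps=[
    [[255,0,0.002,0,0,0,0],[255,0,0.004,0,0,0,0],[255,0,0.004,0,0,0,0]],
  ],
)

```text
t: 12.2
eef_pos: [0.549, -0.0433, 0.129]
ee_rot: [3.142, 0.0, -0.566]
force: [1.3, 0.2, -0.2]
width: 0.0004
gripper_force: 0.5
```

```bash
python3 go.py
```

```text
t 12.2 vise-frame mm [-36.2 -23.2 129. ] phi -147 r 43 psi [180.     0.   -32.43] F [ 1.3  0.2 -0.2] F_vise [-1.  -0.8] Mz [ 0.14 -0.43 -0.  ] w 0.0003801938015562598
```

Emit:
jog_arm(
  steps=[
    [[255,0,0.002,0,0,0,0],[255,0,0.004,0,0,0,0],[255,0,0.004,0,0,0,0]],
  ],
)

```text
t: 12.5
eef_pos: [0.5484, -0.0441, 0.129]
ee_rot: [3.142, 0.0, -0.566]
force: [1.5, 0.3, 0.6]
width: 0.0003
gripper_force: 0.5
```

```bash
python3 - <<'E'
from station import vision
import cv2,numpy as np
f=vision.grab_frame("side");h=vision.grab_frame("scene")
cv2.imwrite("pics/w5.png",np.hstack([cv2.resize(f["color"][190:290,190:290],(400,400),interpolation=3),cv2.resize(h["color"][160:260,145:245],(400,400),interpolation=3)])[:,:,::-1])
E
python3 go.py
```

```text
t 12.6 vise-frame mm [-36.2 -22.2 129. ] phi -148 r 42 psi [ 1.7999e+02  1.0000e-02 -3.2430e+01] F [ 0.7  1.4 -0.8] F_vise [ 0.2 -1.5] Mz [ 0.15 -0.41  0.01] w 0.000364052993231765
```

View pics/w5.png

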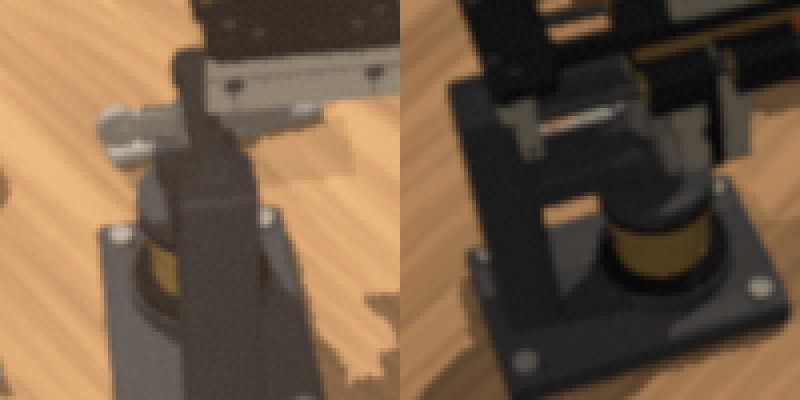

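```bash
python3 - <<'E'
from h import *
g=load("side0");A=np.array([.506,-.0435]);y=np.radians(147.6);R=np.array([[np.cos(y),np.sin(y)],[-np.sin(y),np.cos(y)]])
for c,z in[((98,130),.1345),((322,112),.1345),((112,106),.1455),((122,165),.1235)]:
    v=1e3*R@(plane(g,190+c[0]/4,190+c[1]/4,z)[:2]-A);print(c,v.round(1),np.hypot(*v).round(1),np.degrees(np.arctan2(v[1],v[0])).round(1))
for d in(10,0,-10):
    P=np.r_[A+R.T@(.046*np.array([np.cos(np.radians(d)),np.sin(np.radians(d))])),.1345];print(d,((proj(g,P)-190)*4).round(),((proj(g,np.r_[2*A-P[:2],.1345])-190)*4).round())
E
```

```text
(98, 130) [45.   3.9] 45.1 4.9
(322, 112) [-57.7   6.9] 58.1 173.1
(112, 106) [37.7  0.9] 37.7 1.4
(122, 165) [35.7 16.7] 39.4 25.1
10 [ 98. 136.] [290.  94.]
0 [ 95. 125.] [294. 105.]
-10 [ 96. 113.] [296. 116.]
```

Tip a at crop (98,130) puts the wing about 5° short of its stop, and the barrel is undisturbed. I'll keep stepping gently until the force rises.

Emit:
jog_arm(
  steps=[
    [[255,0,0.002,0,0,0,0],[255,0,0.004,0,0,0,0],[255,0,0.004,0,0,0,0]],
  ],
)

```text
t: 12.9
eef_pos: [0.548, -0.045, 0.1291]
ee_rot: [3.142, 0.0, -0.566]
force: [1.9, 0.4, 0.5]
width: 0.0007
gripper_force: 0.5
```

```bash
python3 go.py
```

```text
t 12.9 vise-frame mm [-36.2 -21.2 129.1] phi -150 r 42 psi [180.     0.   -32.43] F [1.9 0.4 0.5] F_vise [-1.4 -1.3] Mz [ 0.16 -0.51  0.04] w 0.0007258291251615014
```

Emit:
jog_arm(
  steps=[
    [[255,0,0.002,0,0,0,0],[255,0,0.004,0,0,0,0],[255,0,0.004,0,0,0,0]],
  ],
)

```text
t: 13.2
eef_pos: [0.5478, -0.0453, 0.1291]
ee_rot: [-3.141, -0.0, -0.566]
force: [2.4, 3.9, -0.5]
width: 0.0009
gripper_force: 2.4
```

```bash
python3 go.py
```

```text
t 13.2 vise-frame mm [-36.3 -20.9 129.1] phi -150 r 42 psi [-1.7994e+02 -2.0000e-02 -3.2430e+01] F [ 2.4  3.9 -0.5] F_vise [ 0.1 -4.6] Mz [ 1.54 -1.02 -0.03] w 0.0008610176353365771
```

Emit:
jog_arm(
  steps=[
    [[255,0,0.002,0,0,0,0],[255,0,0.003,0,0,0,0],[255,0,0.003,0,0,0,0]],
  ],
)

```text
t: 13.5
eef_pos: [0.5478, -0.0454, 0.1291]
ee_rot: [-3.14, -0.001, -0.566]
force: [3.2, 6.6, -1.2]
width: 0.0005
gripper_force: 3.7
```

```bash
python3 go.py
```

```text
t 13.5 vise-frame mm [-36.3 -20.8 129.1] phi -150 r 42 psi [-1.7989e+02 -4.0000e-02 -3.2420e+01] F [ 3.2  6.6 -1.2] F_vise [ 0.8 -7.3] Mz [ 2.44 -1.18 -0.01] w 0.0005121371293546642
```

The screw is at its stop: the force climbs while the finger stays put. I'll back off and lift away.

Emit:
jog_arm(
  steps=[
    [[255,0,-0.02,0,0,0,0],[255,0,-0.06,0,0,0,0],[255,0,-0.06,0,0,0,0],[255,0,-0.06,-0.1,0,0,0],[255,0,-0.06,-0.25,0,0,0],[255,0,-0.06,-0.45,0,0,0],[255,0,-0.06,-0.5,0,0,0],[255,0,-0.06,-0.5,0,0,0]],
  ],
)

```text
t: 14.3
eef_pos: [0.5563, -0.0337, 0.257]
ee_rot: [-3.138, -0.004, -0.566]
force: [0.2, 0.0, -1.4]
width: 0.0006
gripper_force: 0.0
```

Emit:
jog_arm(
  steps=[
    [[255,-0.4,-0.8,0,0,0,0],[255,-0.4,-0.8,0,0,0,0],[255,-0.4,-0.8,0,0,0,0],[255,-0.4,-0.8,0,0,0,0],[255,-0.4,-0.8,0,0,0,0],[255,-0.4,-0.8,0,0,0,0],[255,-0.4,-0.8,0,0,0,0]],
  ],
)

```text
t: 15.0
eef_pos: [0.5772, 0.1889, 0.2523]
ee_rot: [3.139, 0.001, -0.565]
force: [-0.1, -0.0, 0.2]
width: 0.0003
gripper_force: 0.0
```

```bash
python3 go.py; python3 - <<'E'
from station import vision
import cv2,numpy as np
f=vision.grab_frame("side");h=vision.grab_frame("scene")
cv2.imwrite("pics/w6.png",np.hstack([cv2.resize(f["color"][180:330,130:330],(400,300),interpolation=3),cv2.resize(h["color"][140:305,125:345],(400,300),interpolation=3)])[:,:,::-1])
E
```

```text
t 15.0 vise-frame mm [  64.5 -234.4  252.3] phi -75 r 243 psi [ 1.7984e+02  7.0000e-02 -3.2360e+01] F [-0.1 -0.   0.2] F_vise [0.  0.1] Mz [-0.02  0.02  0.  ] w 0.0003014414746908494
```

View pics/w6.png

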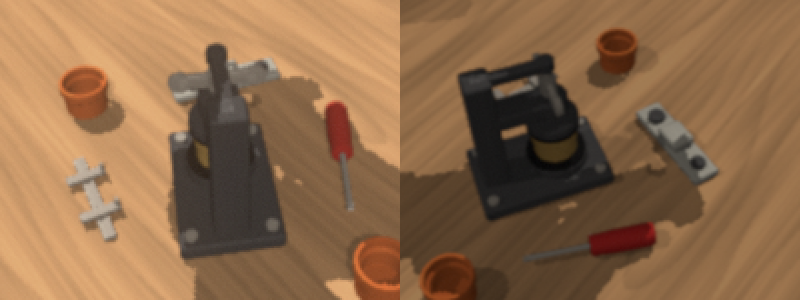

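The wings lie across the bridge, from (178,85) to (262,72) in the side view, which is the home position. The barrel is upright and the tools haven't moved.

```bash
python3 -c "
from station import arm
print(arm.job_done())"
```

```text
the job is handed in; nothing more can be done
None
```

The wing screw was turned clockwise to its hard stop in three fingertip strokes, with a final push of about 7 N; the barrel and tools look undisturbed, the arm is clear, and the job is handed in (no verdict was returned).

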